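# Reset the tripped circuit of the framing bench's power unit

### The job

The orange circuit of the bench power unit, which feeds the mounting press, has tripped. Reach a fingertip into its finger well and push the popped-up white reset button fully home, and only then press the green-barred end of the orange circuit's rocker down to switch it on. Leave the other two circuits switched as they are, and do not shift or lift anything on the bench.

Things in the scene. Friction and masses are not known exactly. Their poses are not given: they have to be found in the camera images.
- power_unit: the bench power unit's aluminium base plate, 220 x 220 x 12 mm, with dark upright end cheeks 66 mm high along its two y sides, screwed to the table; origin at the centre of its underside; its x axis runs from the finger-well end to the socket end (roughly away from the robot), z up. Three grey circuit modules stand side by side on it along y, 67 mm apart, in an order that varies, each turned like the plate
- module_orange: the circuit module with the orange well collar and orange end strips: a grey block 204 x 64 x 60 mm, origin at the centre of its underside (12 mm above the table), axes as the unit's. Along its own x: at x = -68 mm the finger well, a square pocket 46 x 46 mm whose collar's rim is 63 mm above the module's underside and whose floor is 36 mm above it (27 mm deep); at x = 0 the hinge of a black rocker switch; at x = +70 mm a round recessed mains socket, not used
- reset_orange_cap (a point): centre of the flat top of the orange circuit's reset button, a white cap 20 mm across on a red sleeve, at the middle of its finger well; moves with the button. Popped out, the top is 14 mm below the well's rim (49 mm above the module's underside); home, 22 mm below the rim
- reset_orange (a joint): travel of the orange circuit's reset button, m, straight down: 0 popped out (tripped), 0.008 fully home against its stop. It yields to about 4 N and stays where it is left
- rocker_orange_press (a point): point on top of the ON half of the orange circuit's V-shaped rocker, 14 mm from the hinge, moves with it. Each half is 25 mm (x) by 36 mm (y); hinge along y, 64 mm above the module's underside. The ON half, with a green bar, is towards the socket (+x): off, it slopes up from the hinge at 0.24 rad; on, it lies level, 66.5 mm above the underside, 6 mm above the housing round it
- rocker_orange (a joint): angle of the orange circuit's rocker, rad: 0 off (green-barred ON half raised), 0.24 on (ON half down level against its stop). About 0.06 N m turns it (4 N pressed 14 mm from the hinge); it stays where it is left
- reset_white (a joint): reset button of the module with the white collar, as reset_orange; starts home (about 0.008)
- rocker_white (a joint): rocker of the module with the white collar, as rocker_orange; starts on (0.24) and is to stay on
- reset_blue (a joint): reset button of the module with the blue collar, as reset_orange; starts home (about 0.008)
- rocker_blue (a joint): rocker of the module with the blue collar, as rocker_orange; starts off (0) and is to stay off
- glue_jar: white plastic glue jar with a white lid, 72 mm across, 88 mm high; origin at the centre of its underside; bystander
- tape_roll: roll of tan paper tape lying flat, 84 mm across, 24 mm high; origin at the centre of its underside; bystander
- sanding_block: blue sanding block, 85 x 50 x 30 mm; origin at the centre of its underside; bystander
- binder_clip: black binder clip with two steel wire loops, about 32 x 76 mm, 20 mm high; origin at the centre of its underside; bystander
- glue_brush: glue brush lying on the table, 200 mm long; origin under it; bystander
- spray_bottle: white spray bottle with a blue collar, 76 mm across, 232 mm high; origin at the centre of its underside; bystander
- glass_pot: clear glass pot, open at the top, 66 mm across, 65 mm high; origin at the centre of its underside; bystander

How it is judged (in metres and radians):
On the way, in this order (a step that is already met when the one before it is completed fails the run):
1. the orange reset button is pushed home while the orange rocker is still off (value of joint reset_orange above 0.0065 m and value of joint rocker_orange below 0.06 rad), for 0.2 s.
2. the orange rocker is switched on, the button still home (value of joint reset_orange above 0.0065 m and value of joint rocker_orange above 0.2 rad), for 0.2 s.
At the end, for the whole second after the job is handed in: The orange reset button is within 1.5 mm of fully home, the orange rocker within 0.04 rad of fully on, the white circuit's rocker still on and the blue one's still off (each within 0.04 rad), their buttons home, and every loose thing at rest within 10 mm of where it began (all of step 2 and value of joint rocker_white above 0.2 rad and value of joint rocker_blue below 0.04 rad and value of joint each of reset_white, reset_blue above 0.0065 m and distance of each of glue_jar, tape_roll, sanding_block, binder_clip, glue_brush, spray_bottle, glass_pot from where it was at the start of the episode below 0.01 m and linear speed of each of glue_jar, tape_roll, sanding_block, binder_clip, glue_brush, spray_bottle, glass_pot below 0.02 m/s); the robot touches nothing.
It fails at once if the orange rocker is switched on before the reset button is home (value of joint rocker_orange above 0.08 rad and not (value of joint reset_orange above 0.0065 m)).
It fails at once if another circuit's rocker is switched (value of joint rocker_white below 0.17 rad or value of joint rocker_blue above 0.07 rad).
It fails at once if a loose thing on the bench is shifted, lifted or carried by more than 15 mm (distance of any of glue_jar, tape_roll, sanding_block, binder_clip, glue_brush, spray_bottle, glass_pot from where it was at the start of the episode above 0.015 m).
It also fails if it takes over 32 s, if anything falls off the work surface, if the arm or the gripper's body presses on something with over 40 N, if the wrist force passes 120 N, or if a joint passes its speed limit or range.

### The arm

A 7-joint arm with a two-finger parallel gripper is mounted at the origin on the work surface. World frame = base frame: x ahead of the robot, y to its left, z up, the work surface at z = 0. Lengths are in mm, angles in rad, forces in N, time in s.
With the tool pointing down it reaches from about 375 to 925 mm from the base axis. Payload 3.1 kg.
Tool frame: the origin (TCP) lies at the very end of the fingers, on their centre line; the grasp point (between the pads) lies 19 mm behind it; z points along the fingers, y is the direction in which the jaws open and shut (so a half turn about z gives the same grasp; the last joint's range is limited). The gripper opens to 85 mm and grips with 20 to 120 N. Pads are 22 mm wide; open, the fingers measure 114 mm over their backs; the gripper's body (76 mm by 85 mm) begins 54 mm behind the grasp point. The pads swing forward as they close: fully open they stand 13 mm farther back than shut.
Start: joints at [1.074, 0.383, 0.044, 1.598, -0.018, 1.161, -0.05], TCP at [252.422, -598.987, 231.269] pointing down, gripper open.
Joint ranges: [-2.61, 2.61], [-0.41, 2.15], [-1.48, 1.57], [0, 2.5], [-1.57, 4.71], [0.05, 1.97], [-2.85, 2.85]. Speed limits (rad/s): [2.79, 2.79, 3.14, 3.14, 3.14, 3.14, 3.14].

### API

Orientations are given as a rotation vector (axis times angle).
In Python, from workcell import status, grab_frame, camera_model, manip, trace, pinpoint gives the robot as it stands.
- The arm moves only by the shell command python3 -m crank 'ROWS' [FORCE]. ROWS is JSON, a list of rows, each an object with "translation": the shift along the tool's x, y, z in units of 25 mm (1.0 is 25 mm), a list of three; "yaw": the turn about the tool's z in units of 6 degrees (1.0 is 6 degrees); "jaw": the opening, from 0 (shut) to 1 (fully open). A call has 1 to 10 rows; each row is the pose to reach, as a shift and turn from the pose commanded when the call began, along the tool's axes at that moment; what a row does not reach only later rows make up. A row lasts 1/8 s, in which the tool goes at most 62.5 mm and 10.7 degrees, less where a joint would pass 70% of its speed; a pose out of reach is approached as far as the arm can. A call with a gripper value outside its range is refused whole. The fingers move at their own pace and stop on an object; FORCE is the grip in N (left out, the last holds). Time passes only in rows, so rows that repeat a pose let the fingers close. It gives the time, the measured TCP pose, the force and the opening at its end, in the units of the state.
- status.state(): the state, without advancing time (a new reading comes with each control period).
- grab_frame(name): name is "scene" or "side" or "wrist"; returns (picture, depth): 420x560x3 uint8, red, green, blue; 420x560 float32, mm along the optical axis (not along the pixel's ray), 0 where there is no reading.
- camera_model(name): a dict with "fov_y" (degrees; the focal length in pixels is half the picture's height over the tangent of half this angle, whatever the lens; pixels are square), "cx", "cy" (the principal point, pixels), "dist_coeffs" ([k1, k2, p1, p2, k3] as OpenCV has them; the pictures are not rectified), "eye" and "rotation" of the camera in the world. Camera axes: x right, y down, z forward; pixel columns grow to the right and rows downward; lengths in mm; the calibration is good to about 2 mm. A picture is of the moment at which its call begins: read the wrist's pose just before it. camera_model takes no time and is no camera call; for the wrist camera it gives the pose at the moment of the call.
- manip.finish_job(): hands the job in, once; it reports no verdict.
Trained networks look in the newest picture that a camera, given by its name, has taken for a name from the list of things; names that differ only in an ending like _2 or _b are one class to them, and where a whole thing is asked for, a point or a joint stands for the part that bears it (a point fixed in the world has none). Each returns a list of dicts, best first, with "confidence" (0 to 1); they miss things now and then, are a little off and sometimes report something else, mostly with a low value. They report only what shows in the picture. A call takes as long as a camera call.
- trace(camera, target): "pixels" (420x560 bool, what is visible of it) and "position" ([column, row] as shares, 0 to 1, of the picture: columns of its width, rows of its height, amid what is visible of it).
- pinpoint(camera, target): "position" ([column, row] as shares, 0 to 1, of the picture: columns of its width, rows of its height: a listed point, or the origin of a listed thing).
The state is a dict: "time": time; "joint_positions": joint angles; "joint_velocities": joint speeds; "effort": joint torques, N m; "ee_pos": TCP position; "eef_rot": TCP orientation; "wrist_force": force on the tool from outside, world axes, zero at the start; "ft_torque": the same for the moment, N m; "finger_gap": finger opening in mm.
Only numpy, scipy, OpenCV 4.12 (cv2) and the standard library are available. Lean on these libraries where they do the work, as an engineer would, in place of code of your own. Each camera call takes 0.05 s, during which the arm holds its last target.

## Working session

There is one attempt and no reset: what is moved stays moved. The work goes in short steps, Python scripts to look and compute and a shell command to move; the robot and the scene stay as the last step left them, time stands still between calls to the robot, and variables do not carry over. Pictures are saved under pics/ and viewed, and the job is handed in when it is done.

```bash
ls; mkdir -p pics
cat > h.py <<'E'
import numpy as np,cv2
from workcell import status,grab_frame,camera_model,manip,trace,pinpoint
def K(m):
    f=210/np.tan(np.radians(m["fov_y"])/2)
    return np.array([[f,0,m["cx"]],[0,f,m["cy"]],[0,0,1]]),np.array(m["dist_coeffs"],float)
def ray(m,px):
    k,d=K(m); p=cv2.undistortPoints(np.array(px,float).reshape(-1,1,2),k,d).reshape(-1,2)
    return np.c_[p,np.ones(len(p))]
def onplane(m,px,z):
    r=ray(m,px)@np.array(m["rotation"]).T; e=np.array(m["eye"]); return e+r*((z-e[2])/r[:,2])[:,None]
def bydepth(m,px,dep):
    return np.array(m["eye"])+(ray(m,px)*np.array(dep).reshape(-1,1))@np.array(m["rotation"]).T
def proj(m,P):
    R=np.array(m["rotation"]);k,d=K(m);q=(np.atleast_2d(P)-m["eye"])@R
    return cv2.projectPoints(q,np.zeros(3),np.zeros(3),k,d)[0].reshape(-1,2)
def save(n,im): cv2.imwrite("pics/"+n,im[:,:,::-1])
E
python3 - <<'E'
from h import *
np.set_printoptions(precision=2,suppress=True)
s=status.state();print(s)
for c in ("scene","side","wrist"):
    m=camera_model(c);im,d=grab_frame(c);save(c+"0.png",im);print(c,m)
    np.savez(c+"0.npz",im=im,d=d)
    if c!="wrist":
        for t in ("reset_orange_cap","rocker_orange_press","module_orange","power_unit"):
            for r in pinpoint(c,t)[:2]: 
                p=np.array(r["position"])*[560,420];print(t,r["confidence"],p,onplane(m,p,{"r":61,"m":12,"p":0}[t[0]] if t!="rocker_orange_press" else 80))
E
```

```text
pics
{'time': 0.0, 'joint_positions': array([ 1.07,  0.38,  0.04,  1.6 , -0.02,  1.16, -0.05]), 'joint_velocities': array([-0.,  0.,  0., -0., -0., -0., -0.]), 'effort': array([ -0.  , -43.35,   1.02, -24.95,   0.01,   0.01,  -0.  ]), 'ee_pos': array([ 252.02, -598.12,  229.87]), 'eef_rot': array([-3.08, -0.62,  0.  ]), 'wrist_force': array([ 0.06, -1.12, -0.21]), 'ft_torque': array([-0.06, -0.01, -0.05]), 'finger_gap': 85.27325806939044}
scene {'fov_y': 44.722143725358364, 'cx': 285.3757106192117, 'cy': 207.64728562713734, 'dist_coeffs': array([-0.12,  0.  ,  0.  ,  0.  ,  0.  ]), 'eye': array([1286.45,  744.64,  683.05]), 'rotation': array([-0.93, -2.3 ,  1.29])}Traceback (most recent call last):
  File "<stdin>", line 10, in <module>
  File "h.py", line 10, in onplane
    r=ray(m,px)@np.array(m["rotation"]).T; e=np.array(m["eye"]); return e+r*((z-e[2])/r[:,2])[:,None]
                                                                                      ~^^^^^
IndexError: too many indices for array: array is 1-dimensional, but 2 were indexed
```

```bash
sed -i 's/np.array(m\["rotation"\])/cv2.Rodrigues(np.array(m["rotation"],float))[0]/' h.py
python3 - <<'E'
from h import *
np.set_printoptions(precision=2,suppress=True)
for c in ("scene","side","wrist"):
    m=camera_model(c);im,d=grab_frame(c);save(c+"1.png",im);print(c,m["eye"],cv2.Rodrigues(m["rotation"])[0][:,2])
    np.savez(c+"0.npz",im=im,d=d)
    if c!="wrist":
        for t in ("reset_orange_cap","rocker_orange_press","module_orange","power_unit"):
            for r in pinpoint(c,t)[:2]: 
                p=np.array(r["position"])*[560,420];print(t,r["confidence"],p,onplane(m,p,{"r":61,"m":12,"p":0}[t[0]] if t!="rocker_orange_press" else 80))
E
```

```text
scene [1286.45  744.64  683.05] [-0.58 -0.62 -0.53]
reset_orange_cap 0.72 [239.4  207.98] [[681.05 -60.27  61.  ]]
reset_orange_cap 0.52 [335.38 208.4 ] [[526.1   97.67  61.  ]]
rocker_orange_press 0.6 [320.99 212.98] [[585.81 107.7   80.  ]]
module_orange 0.92 [321.89 232.68] [[567.05  94.96  12.  ]]
side [ 570.05 -765.77  916.13] [ 0.04  0.68 -0.73]
reset_orange_cap 0.49 [229.71 189.88] [[502.74  93.42  61.  ]]
rocker_orange_press 0.56 [264.49 177.79] [[587.71 111.96  80.  ]]
module_orange 0.62 [261.18 196.01] [[578.6  117.09  12.  ]]
module_orange 0.28 [339.47 211.51] [[769.14  55.13  12.  ]]
power_unit 0.56 [259.62 202.48] [[574.1  106.14   0.  ]]
power_unit 0.53 [297.19 247.72] [[657.74 -43.37   0.  ]]
wrist [ 330.78 -566.03  373.12] [-0.3  -0.13 -0.95]
```

View pics/scene1.png

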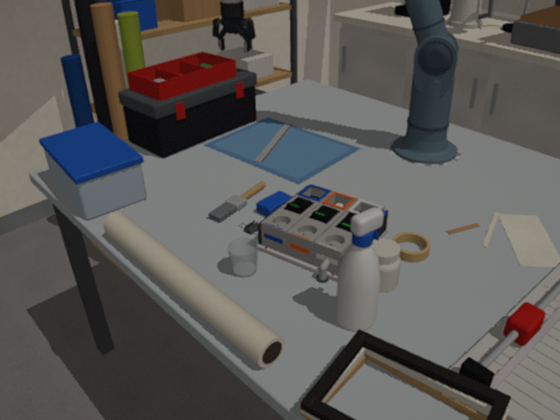

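View pics/side1.png

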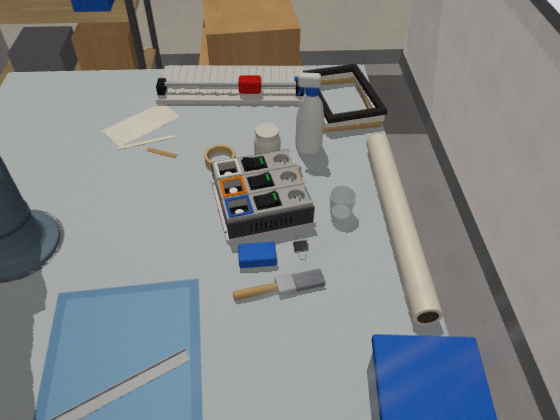

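View pics/wrist1.png

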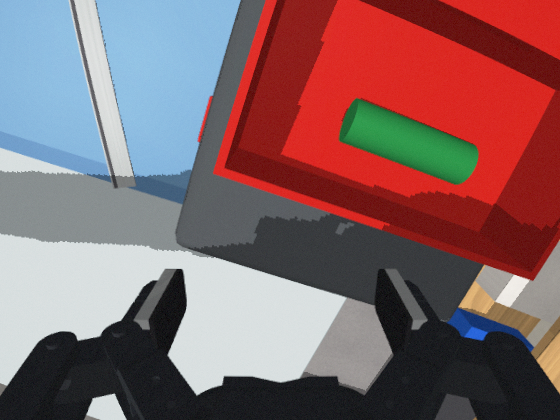

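```bash
python3 -m crank '[{"translation":[0,0,-4],"yaw":0,"jaw":1},{"translation":[0,0,-4],"yaw":0,"jaw":1},{"translation":[11.4,-10.4,-4],"yaw":1,"jaw":0.5},{"translation":[11.4,-10.4,-4],"yaw":1,"jaw":0.5},{"translation":[22,-20,-4],"yaw":1.9,"jaw":0},{"translation":[22,-20,-4],"yaw":1.9,"jaw":0},{"translation":[22,-20,-4],"yaw":1.9,"jaw":0},{"translation":[22,-20,-4],"yaw":1.9,"jaw":0},{"translation":[22,-20,-4],"yaw":1.9,"jaw":0},{"translation":[22,-20,-4],"yaw":1.9,"jaw":0}]'
```

```text
time: 1.9
ee_pos: [463.3, -143.5, 331.8]
eef_rot: [3.125, 0.313, 0.002]
wrist_force: [0.0, -0.4, 1.1]
finger_gap: 0.1
```

```bash
python3 -c "
from workcell import status;s=status.state();print(s['ee_pos'],s['eef_rot'],s['joint_positions'],s['time'])"
```

```text
[ 463.26004953 -143.51780981  331.78769465] [3.12505404e+00 3.12936789e-01 1.95884657e-03] [ 0.55054079  0.00407937 -0.33415275  1.83968213  0.00188401  1.29658913
 -1.15530291] 1.9
```

```bash
python3 -m crank '[{"translation":[2,-3,0],"yaw":0,"jaw":0}]'
```

```text
time: 2.02
ee_pos: [487.0, -85.8, 331.7]
eef_rot: [3.125, 0.313, 0.002]
wrist_force: [0.6, -0.4, 0.0]
finger_gap: -0.3
```

```bash
python3 -m crank '[{"translation":[4.3,-6.7,0],"yaw":0,"jaw":0},{"translation":[4.3,-6.7,0],"yaw":0,"jaw":0},{"translation":[4.3,-6.7,0],"yaw":0,"jaw":0},{"translation":[4.3,-6.7,0],"yaw":0,"jaw":0},{"translation":[4.3,-6.7,0],"yaw":0,"jaw":0}]'
cat > look.py <<'E'
from h import *
import sys
np.set_printoptions(precision=1,suppress=True)
s=status.state();print(s['time'],s['ee_pos'],s['eef_rot'])
m=camera_model("wrist");im,d=grab_frame("wrist");save(sys.argv[1]+".png",im)
np.savez(sys.argv[1]+".npz",im=im,d=d,m=np.array(m,dtype=object))
for t,z in (("reset_orange_cap",61),("rocker_orange_press",81.5),("module_orange",12),("power_unit",0)):
    for r in pinpoint("wrist",t)[:2]:
        p=np.array(r["position"])*[560,420];q=p.astype(int);dd=d[q[1],q[0]]
        print(t,r["confidence"],p,onplane(m,p,z),bydepth(m,p,[dd]))
E
python3 look.py w2
```

```text
time: 2.65
ee_pos: [558.3, 98.7, 331.1]
eef_rot: [3.125, 0.317, -0.001]
wrist_force: [0.2, -0.9, -0.3]
finger_gap: 0.0
2.65 [558.3  98.7 331.1] [ 3.1  0.3 -0. ]
reset_orange_cap 0.68 [277.8 192.9] [[513.2  92.3  61. ]] [[512.5  92.2  58.9]]
rocker_orange_press 0.56 [276.6 133.8] [[588.9 108.9  81.5]] [[588.7 108.9  80.1]]
module_orange 0.81 [275.5 133.3] [[579.9 109.3  12. ]] [[589.  110.2  79.8]]
power_unit 0.29 [275.7 192.7] [[493.8  91.9   0. ]] [[512.6  94.9  59.9]]
```

View pics/w2.png

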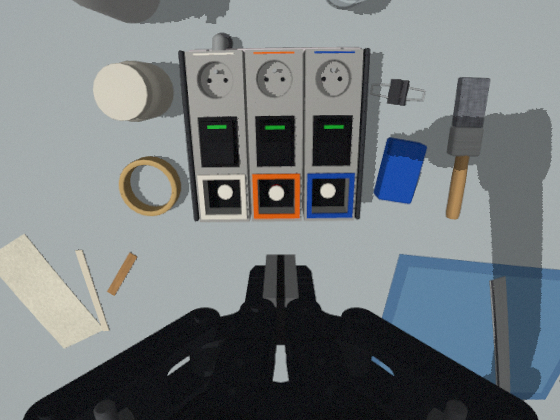

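Run:
```python
from h import *
np.set_printoptions(precision=2,suppress=True)
z=np.load("w2.npz",allow_pickle=True);im=z["im"];d=z["d"];m=z["m"].item()
hsv=cv2.cvtColor(im,cv2.COLOR_RGB2HSV)
mk=((hsv[...,0]>4)&(hsv[...,0]<16)&(hsv[...,1]>170)&(hsv[...,2]>120)).astype(np.uint8)
roi=np.zeros_like(mk);roi[165:225,240:315]=1
v,u=np.nonzero(mk&roi);P=onplane(m,np.c_[u,v],75)
r=cv2.minAreaRect(P[:,:2].astype(np.float32));print(len(u),r)
roi[:]=0;roi[40:60,245:305]=1
v,u=np.nonzero(mk&roi);S=onplane(m,np.c_[u,v],72);print(len(u),S.mean(0),u.mean(),v.mean())
c=np.array(r[0]);w=S.mean(0)[:2]-c;print(np.arctan2(w[1],w[0]),np.linalg.norm(w))
# white cap
g=cv2.cvtColor(im,cv2.COLOR_RGB2GRAY);roi[:]=0;roi[178:208,262:292]=1
mk2=((g>190)&(hsv[...,1]<60)&(roi>0));v,u=np.nonzero(mk2);print(len(u),onplane(m,[[u.mean(),v.mean()]],61))
v,u=np.nonzero(d>0);W=bydepth(m,np.c_[u,v],d[v,u])
s=(hsv[v,u,1]>170)&(hsv[v,u,0]<16)&(hsv[v,u,0]>4)&(abs(v-195)<30)&(abs(u-277)<35);print("rim depth z",np.median(W[s,2]))
# tops of things within box
for yy in range(85,180,12):
  print(yy,[round(float(bydepth(m,[[x,yy]],[d[yy,x]])[0][2])) for x in (215,235,275,330,350)])
```

```text
775 ((512.76220703125, 94.42301940917969), (57.546146392822266, 57.08951187133789), 12.3643159866333)
52 [674.19 133.33  72.  ] 270.2692307692308 52.23076923076923
0.23648797942114475 166.0471162016892
146 [[512.7   94.72  61.  ]]
rim depth z 73.97083441982073
85 [55, 70, 55, 54, 71]
97 [55, 71, 70, 71, 72]
109 [71, 71, 72, 71, 71]
121 [74, 73, 79, 82, 71]
133 [76, 73, 80, 81, 71]
145 [80, 73, 77, 78, 73]
157 [81, 72, 76, 78, 71]
169 [72, 70, 71, 72, 72]
```

```bash
python3 -m crank '[{"translation":[-1.82,-0.2,1],"yaw":-0.2,"jaw":0},{"translation":[-1.82,-0.2,3],"yaw":-0.2,"jaw":0},{"translation":[-1.82,-0.2,5],"yaw":-0.2,"jaw":0},{"translation":[-1.82,-0.2,7],"yaw":-0.2,"jaw":0},{"translation":[-1.82,-0.2,8.5],"yaw":-0.2,"jaw":0},{"translation":[-1.82,-0.2,9.4],"yaw":-0.2,"jaw":0},{"translation":[-1.82,-0.2,9.4],"yaw":-0.2,"jaw":0},{"translation":[-1.82,-0.2,9.4],"yaw":-0.2,"jaw":0}]'
python3 look.py w3
```

```text
time: 3.9
ee_pos: [513.9, 93.3, 97.4]
eef_rot: [3.122, 0.344, 0.003]
wrist_force: [-0.5, 0.2, -0.2]
finger_gap: 0.5
3.9 [513.9  93.3  97.4] [3.1 0.3 0. ]
reset_orange_cap 0.86 [277.4 239.8] [[513.7  94.9  61. ]] [[513.2  94.8  59.9]]
rocker_orange_press 0.62 [277.4 102. ] [[589.7 111.5  81.5]] [[589.7 111.5  81.2]]
module_orange 0.95 [276.  113.4] [[579.5 110.7  12. ]] [[584.5 111.   79.4]]
```

View pics/w3.png

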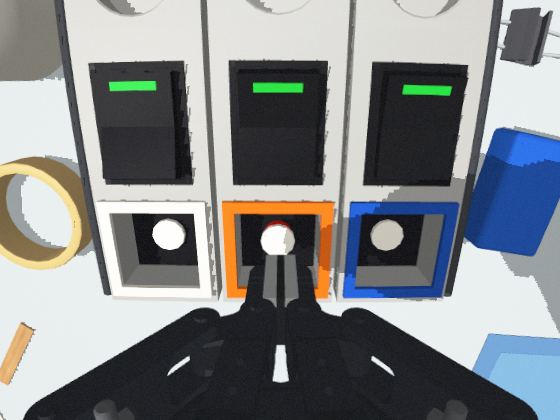

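```bash
python3 -m crank '[{"translation":[0,-0.06,0.7],"yaw":0,"jaw":0},{"translation":[0,-0.06,1.3],"yaw":0,"jaw":0},{"translation":[0,-0.06,1.5],"yaw":0,"jaw":0},{"translation":[0,-0.06,1.6],"yaw":0,"jaw":0},{"translation":[0,-0.06,1.7],"yaw":0,"jaw":0},{"translation":[0,-0.06,1.75],"yaw":0,"jaw":0},{"translation":[0,-0.06,1.75],"yaw":0,"jaw":0}]'
```

```text
time: 5.03
ee_pos: [511.4, 95.3, 53.1]
eef_rot: [3.121, 0.346, -0.004]
wrist_force: [-5.2, -1.1, 8.6]
finger_gap: -0.2
```

```bash
python3 -m crank '[{"translation":[0.05,0,0.06],"yaw":0,"jaw":0},{"translation":[0.05,0,0.06],"yaw":0,"jaw":0},{"translation":[0.05,0,0.06],"yaw":0,"jaw":0}]'; python3 look.py w4
```

```text
time: 5.4
ee_pos: [511.4, 95.3, 52.9]
eef_rot: [3.12, 0.346, -0.009]
wrist_force: [-10.7, -2.2, 20.8]
finger_gap: 0.5
5.4 [511.4  95.3  52.9] [ 3.1  0.3 -0. ]
rocker_orange_press 0.76 [284.2  99.7] [[590.6 111.8  81.5]] [[590.6 111.7  80.6]]
module_orange 0.63 [280.2 118.8] [[577.9 110.   12. ]] [[584.3 111.7  80.1]]
```

View pics/w4.png

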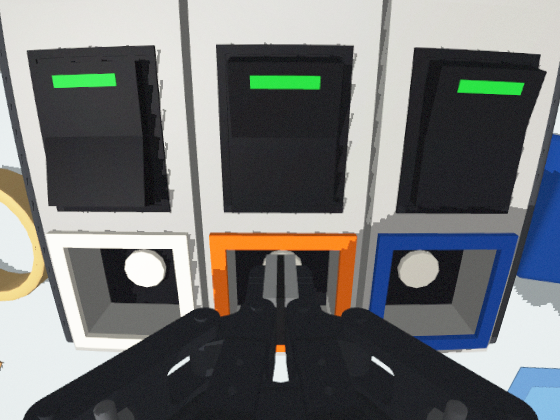

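```bash
python3 -m crank '[{"translation":[0,0,-0.3],"yaw":0,"jaw":0},{"translation":[0,0,-1.3],"yaw":0,"jaw":0},{"translation":[0,0,-2.4],"yaw":0,"jaw":0},{"translation":[0,0,-2.4],"yaw":0,"jaw":0},{"translation":[0,0,-2.4],"yaw":0,"jaw":0}]'; python3 look.py w5
python3 - <<'E'
from h import *
z=np.load("w5.npz",allow_pickle=True);d=z["d"];m=z["m"].item()
for r in pinpoint("wrist","reset_orange_cap")[:1]:
    p=np.array(r["position"])*[560,420];q=p.astype(int);a=d[q[1]-4:q[1]+5,q[0]-4:q[0]+5];print(p,bydepth(m,p,[np.median(a)]))
E
```

```text
time: 6.28
ee_pos: [513.7, 95.4, 110.5]
eef_rot: [3.122, 0.346, 0.0]
wrist_force: [-0.4, 0.3, 0.3]
finger_gap: 0.0
6.275 [513.7  95.4 110.5] [3.1 0.3 0. ]
reset_orange_cap 0.82 [279.9 229.9] [[514.2  95.6  61. ]] [[510.5  94.8  52.4]]
rocker_orange_press 0.75 [284.6 103.5] [[589.  110.   81.5]] [[588.9 110.   80.7]]
module_orange 0.74 [280.7 111.4] [[580.1 109.8  12. ]] [[584.6 111.   78.3]]
[279.888 229.908] [[510.48892996  94.77593181  52.33290344]]
```

View pics/w5.png

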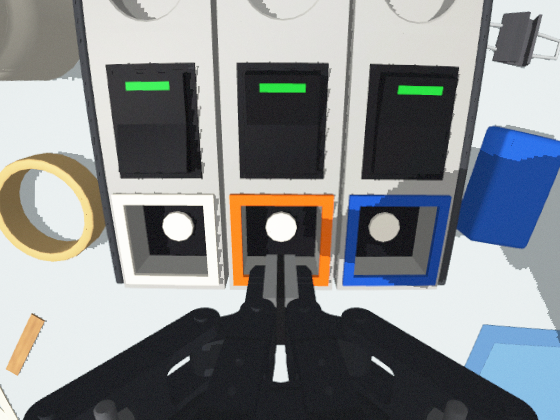

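```bash
python3 -m crank '[{"translation":[1.7,0.02,0],"yaw":0,"jaw":0},{"translation":[3.28,0.04,0],"yaw":0,"jaw":0},{"translation":[3.28,0.04,0],"yaw":0,"jaw":0},{"translation":[3.28,0.04,0.6],"yaw":0,"jaw":0},{"translation":[3.28,0.04,0.9],"yaw":0,"jaw":0},{"translation":[3.28,0.04,1.1],"yaw":0,"jaw":0},{"translation":[3.28,0.04,1.2],"yaw":0,"jaw":0},{"translation":[3.28,0.04,1.28],"yaw":0,"jaw":0},{"translation":[3.28,0.04,1.28],"yaw":0,"jaw":0}]'
```

```text
time: 7.7
ee_pos: [594.4, 112.7, 79.1]
eef_rot: [-3.122, -0.346, -0.002]
wrist_force: [-0.7, -0.4, -0.7]
finger_gap: 0.4
```

```bash
python3 -m crank '[{"translation":[0,0,0.04],"yaw":0,"jaw":0},{"translation":[0,0,0.08],"yaw":0,"jaw":0},{"translation":[0,0,0.08],"yaw":0,"jaw":0}]'
```

```text
time: 8.07
ee_pos: [594.8, 112.9, 78.6]
eef_rot: [3.122, 0.346, 0.002]
wrist_force: [-2.7, -0.4, 6.9]
finger_gap: -0.0
```

```bash
python3 -m crank '[{"translation":[0,0,0.06],"yaw":0,"jaw":0},{"translation":[0,0,0.06],"yaw":0,"jaw":0},{"translation":[0,0,0.06],"yaw":0,"jaw":0}]'; python3 look.py w6
```

```text
time: 8.45
ee_pos: [594.9, 112.9, 78.5]
eef_rot: [3.122, 0.346, 0.002]
wrist_force: [-4.3, -1.0, 13.3]
finger_gap: -0.0
8.45 [594.9 112.9  78.5] [3.1 0.3 0. ]
reset_orange_cap 0.71 [280.1 364.3] [[522.   96.5  61. ]] [[535.1  99.5  74.5]]
rocker_orange_press 0.47 [ 57.2 309.9] [[549.  219.5  81.5]] [[473.2 271.2  -0.3]]
module_orange 0.62 [280.4 244.9] [[577.4 108.7  12. ]] [[606.7 115.4  73. ]]
```

View pics/w6.png

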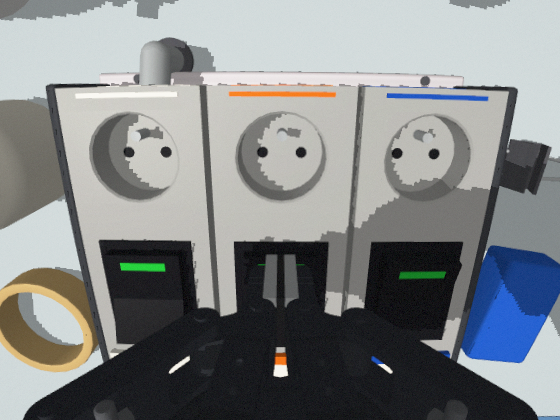

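```bash
python3 -m crank '[{"translation":[0,0,-0.5],"yaw":0,"jaw":0},{"translation":[0,0,-2],"yaw":0,"jaw":0},{"translation":[0,0,-4],"yaw":0,"jaw":0},{"translation":[-2,0,-6],"yaw":0,"jaw":0},{"translation":[-3,0,-6],"yaw":0,"jaw":0},{"translation":[-3,0,-6],"yaw":0,"jaw":0},{"translation":[-3,0,-6],"yaw":0,"jaw":0},{"translation":[-3,0,-6],"yaw":0,"jaw":0}]'; python3 look.py w7
python3 - <<'E'
from h import *
z=np.load("w7.npz",allow_pickle=True);im=z["im"];d=z["d"];m=z["m"].item()
# rocker slope: world points along module x for each module
c=np.array([511.8,94.9]);a=.22;ex=np.array([np.cos(a),np.sin(a)]);ey=np.array([-ex[1],ex[0]])
for n,k in (("white",67),("orange",0),("blue",-67)):
    out=[]
    for x in (-20,-12,-5,6,10,14,18,22):
        b=c+ex*(68+x)+ey*k;p=proj(m,np.r_[b,79])[0].astype(int);e=d[p[1]-2:p[1]+3,p[0]-4:p[0]+5].ravel();out.append(round(float(bydepth(m,[p],[np.median(e[e>0])])[0][2]),1))
    p=proj(m,np.r_[c+ey*k,53])[0].astype(int);e=d[p[1]-2:p[1]+3,p[0]-2:p[0]+3].ravel()
    print(n,out,"cap z",bydepth(m,[p],[np.median(e[e>0])])[0][2])
E
```

```text
time: 9.7
ee_pos: [521.4, 96.3, 225.0]
eef_rot: [-3.122, -0.346, 0.001]
wrist_force: [0.1, 0.3, -0.2]
finger_gap: -0.0
9.7 [521.4  96.3 225. ] [-3.1 -0.3  0. ]
reset_orange_cap 0.52 [279.5 189. ] [[513.5  95.3  61. ]] [[510.6  94.6  51.5]]
rocker_orange_press 0.78 [281.9 103.6] [[590.9 110.5  81.5]] [[590.7 110.5  76. ]]
module_orange 0.85 [278.8 115.7] [[575.2 109.9  12. ]] [[580.6 110.8  78. ]]
white [82.4, 80.6, 79.0, 77.7, 77.5, 77.9, 78.4, 78.1] cap z 52.50254283974357
orange [82.5, 80.6, 79.1, 77.8, 77.7, 77.6, 78.1, 77.6] cap z 51.55590997998149
blue [77.8, 77.9, 77.8, 79.1, 80.1, 81.3, 82.7, 83.5] cap z 51.95955786852113
```

View pics/w7.png

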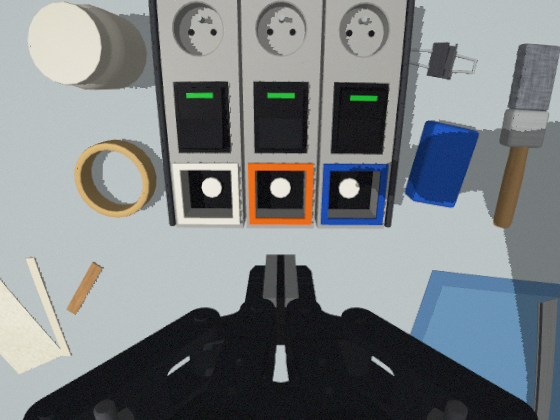

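The orange rocker at (280,117) now has the same profile as the white one, which is on. The blue one still slopes up, so it is off. All three caps (row 188) are home, and the tool is clear of everything.

```bash
python3 -c "
from workcell import manip;print(manip.finish_job())"
```

```text
the job is handed in; nothing more can be done
None
```

I pushed the orange reset button fully home first, then pressed the green-barred end of the orange rocker down to switch it on. I backed the tool clear at about 9.7 s and handed the job in; it gave no verdict.

- **Button:** the fingertip stopped at 52.9 mm (the cap's home height is 53 mm), and the force rose to about 21 N. A wrist picture before I touched the rocker showed the cap at about 52.4 mm with no red sleeve visible.
- **Rocker:** the fingertip stopped at 78.5 mm, which is the height of the on position, with the force rising to about 13 N. The final depth profile of the orange rocker matches the white one, which is on.
- **Other circuits:** in the last depth check the white rocker was still on, the blue one was still off, and both their buttons were home.
- **Bench items:** I touched nothing else, and the things visible in the last wrist picture look undisturbed. I did not measure each one's position.

One small disagreement: the final depth readings put the orange cap between 51.5 and 52.4 mm, up to 1.5 mm below its home height. I put this down to calibration error, since the white and blue caps also read low (52.5 and 52.0 mm).

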